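# Roll the thread spool stripe-up, then turn and hold the bead dish

## Task

Get the bead ready for stringing: with the fingers, roll the lying teal thread spool along the beading board, never lifting it, until its red stripe faces straight up, and leave it lying there. Then lift the white bead dish by its arched handle and, keeping it level so that the golden bead stays loose in its middle untouched, turn it a quarter turn until its red lip points straight along the board towards the spool's end. Finish while holding the dish there, still and level, about a hand's breadth above the place where it stood, and leave everything else undisturbed.

Things in the scene. Friction and masses are not known exactly. Their poses are not given: they have to be found in the camera images.
- board: wooden beading board with grey felt, fixed, 280 x 440 x 10 mm (x, y, z); origin at the centre of its underside, so its top is 10 mm above the origin; y runs along its long side; the spool lies towards its -y end and the dish stands towards its +y end
- spool_end (a point): point on the board's top near the middle of its -y (spool) end, 200 mm from the board's centre; from the board's centre this is the direction in which the dish's lip must point at the end
- spool: lying teal thread spool with white ends, a roller 40 mm across and 70 mm long (axis: its y), 60 g, loose; origin at its very centre. A red stripe runs along its +x side, facing level away from the robot at first; x must end up. It rolls without slipping (31 mm per quarter turn; a fingertip dragging its top goes twice as far) and stops where it is left
- dish: white bead dish, loose, about 0.25 kg; 112 mm across, rim 20 mm high, floor a 7 degree cone falling to the middle; origin at the centre of its underside; red lip out to 77 mm on its +x side, at first roughly away from the robot. Arched handle along its y: a bar 12 mm wide (x), 14 high, 124 long, straight above the middle, on uprights at y = +-59 mm
- dish_bar (a point): centre of the handle's bar, 90 mm above the dish's underside: the place to grip, fingers closing along the dish's x; its top is 7 mm higher
- dish_middle (a point): lowest point of the dish's inner floor, 6 mm above the underside, where the bead rests
- dish_lip (a point): middle of the red lip, 66 mm from the dish's centre along its x
- bead_center (a point): centre of the golden bead, a ball 24 mm in diameter, 35 g, lying loose in the dish's middle; its top is 30 mm above the dish's underside
- mint_spool: bystander: mint thread spool standing upright on the board, 32 mm wide, 56 mm tall; origin at its underside; leave it alone
- navy_spool: bystander: navy thread spool standing on the table, 32 mm wide, 56 mm tall; origin at its underside; leave it alone
- thimble: bystander: steel thimble on the board, 20 mm wide, 23 mm tall; origin at its underside; leave it alone
- clip: bystander: clear sewing clip lying on the board, 36 x 12 x 10 mm; origin at its underside; leave it alone
- pincushion: bystander: round blue pincushion on a wooden base, 90 mm wide, 39 mm tall, on the table; origin at its underside; leave it alone
- shears: bystander: black-handled shears lying on the table, about 240 mm long, 15 mm thick; origin at its underside; leave it alone
- pin_jar: bystander: glass jar with a red cap on the table, 48 mm wide, 55 mm tall; origin at its underside; leave it alone

How it is judged (in metres and radians):
On the way, in this order (a step that is already met when the one before it is completed fails the run):
1. the spool lies on the board, let go and at rest, red stripe up (within 20 degrees), the dish still standing (angle between spool's own x axis and vertical below 0.35 rad and z of spool in the frame of board below 0.035 m and linear speed of spool below 0.02 m/s and contact force between the fingers and spool below 0.1 N and z of dish in the frame of board below 0.02 m), for 0.2 s.
2. the dish is lifted clear of the board in the fingers (z of dish in the frame of board above 0.03 m and contact force between the fingers and dish above 1 N and contact force between dish and board below 0.1 N), for 0.2 s.
At the end, for the whole second after the job is handed in: Spool at rest on the board, untouched, stripe up within 20 deg; dish held by the fingers alone, underside 40 to 160 mm above the board, within about 60 mm of where it stood, still, level within 5.7 deg, lip along the board to the spool's end within 12 deg; bead within 12 mm of its middle (angle between spool's own x axis and vertical below 0.35 rad and z of spool in the frame of board below 0.035 m and linear speed of each of spool, dish below 0.02 m/s and z of dish in the frame of board between 0.05 and 0.17 m and x of dish in the frame of board between -0.09 and 0.08 m and y of dish in the frame of board between 0.045 and 0.19 m and angle between dish's own z axis and vertical below 0.1 rad and angle between the x axis of dish and the y axis of board, either way round below 0.22 rad and x of spool_end in the frame of dish above 0.05 m and horizontal distance between bead_center and dish_middle below 0.012 m and contact force between bead and dish above 0.05 N and contact force between the fingers and dish above 1 N and contact force between dish and board below 0.1 N and contact force between each of dish, the fingers and spool below 0.1 N and angular speed of dish below 0.1 rad/s and linear speed of bead below 0.04 m/s); the arm keeps its last pose, push and grip.
It fails at once if the spool is lifted more than 15 mm or falls off the board (z of spool in the frame of board above 0.045 m or z of spool in the frame of board below 0.015 m).
It fails at once if the dish is tipped more than 11 degrees (angle between dish's own z axis and vertical above 0.2 rad).
It fails at once if the bead leaves the dish's middle (more than 20 mm) (horizontal distance between bead_center and dish_middle above 0.02 m).
It fails at once if the robot touches the bead (contact force between any of the arm, the fingers and bead above 0.3 N).
It fails at once if a bystander is moved more than 20 mm (distance of any of mint_spool, navy_spool, thimble, clip, pincushion, shears, pin_jar from where it was at the start of the episode above 0.02 m).
It also fails if it takes over 64 s, if anything falls off the work surface, if the arm or the gripper's body presses on something with over 40 N, if the wrist force passes 120 N, or if a joint passes its speed limit or range.

## Robot

A 7-joint arm with a two-finger parallel gripper is mounted at the origin on the work surface. World frame = base frame: x ahead of the robot, y to its left, z up, the work surface at z = 0. Lengths are in mm, angles in degrees, forces in N, time in s.
With the tool pointing down it reaches from about 400 to 850 mm from the base axis. Payload 4.5 kg.
Tool frame: the origin (TCP) lies at the very end of the fingers, on their centre line; the grasp point (between the pads) lies 19 mm behind it (bot.grip_point_offset is the distance from the TCP to the grasp point, in mm); z points along the fingers, x is the direction in which the jaws open and shut, and the axes are right-handed (so a half turn about z gives the same grasp; the last joint's range is limited). The gripper opens to 85 mm and grips with 20 to 120 N. Pads are 22 mm wide; open, the fingers measure 114 mm over their backs; the gripper's body (76 mm by 85 mm) begins 54 mm behind the grasp point. The pads swing forward as they close: fully open they stand 13 mm farther back than shut.
Start: joints at [76.765, 39.483, -11.15, 89.685, 9.013, 51.709, -12.324], TCP at [163.601, -603.232, 231.317] pointing down, gripper open.
Joint ranges: [-172.22, 172.22], [-26.19, 119.32], [-84.43, 86.54], [7.71, 146.69], [-57.33, 237.33], [2.42, 119.75], [-152.13, 152.13]. Speed limits (degrees/s): [147.25, 147.25, 180, 180, 180, 180, 180].

## Interface

Orientations are given as [roll, pitch, yaw] about the fixed x, y, z axes, in that order (R = Rz(yaw) Ry(pitch) Rx(roll)).
In Python, from rig import bot gives the robot as it stands.
- The arm moves only by the shell command python3 -m handwheel 'ROWS' [OPENING] [FORCE]. ROWS is JSON, a list of rows, each an object of numbers: "dx", "dy", "dz": the shift along the tool's x, y, z in cm; "rx", "ry", "rz": the turn, a rotation vector about the tool's x, y, z in rad. A call has exactly 5 rows; each row shifts and turns the pose as measured when the row begins, along the tool's axes as they then stand; what a row does not reach is not made up. A row lasts 1/10 s, in which the tool goes at most 50 mm and 8.59 degrees, less where a joint would pass 70% of its speed; a pose out of reach is approached as far as the arm can. A call is refused whole if a number of a shift passes 5 or a number of a turn 0.15, either way. A call with a gripper value outside its range is refused whole. OPENING is the opening, from 0 (shut) to 1 (fully open), set as the call begins (- or left out, the last holds). The fingers move at their own pace and stop on an object; FORCE is the grip in N (left out, the last holds). Time passes only in rows, so rows that do not move let the fingers close, or fill a call up. It gives the time, the measured TCP pose, the force and the opening at its end, in the units of the state.
- bot.observe(): the state, without advancing time (a new reading comes with each control period).
- bot.read_camera(name): name is "scene" or "top" or "wrist"; returns a dict with "frame" (480x640x3 uint8, red, green, blue), "K" (3x3 intrinsics, pixels), "pose" (4x4, takes a point from camera to world coordinates); the wrist camera has in their place "T_tool_cam" (4x4, takes a point from camera to tool coordinates, whose origin is the TCP and whose axes are the tool frame's). Camera axes: x right, y up, looking along -z (the intrinsics and any distortion apply to the point x, -y, -z); pixel columns grow to the right and rows downward; lengths in mm; the calibration is good to about 2 mm. A picture is of the moment at which its call begins: read the wrist's pose just before it. There is no depth.
- bot.job_done(): hands the job in, once; it reports no verdict.
Trained networks look in the newest picture that a camera, given by its name, has taken for a name from the list of things; names that differ only in an ending like _2 or _b are one class to them, and where a whole thing is asked for, a point or a joint stands for the part that bears it (a point fixed in the world has none). Each returns a list of dicts, best first, with "confidence" (0 to 1); they miss things now and then, are a little off and sometimes report something else, mostly with a low value. They report only what shows in the picture. A call takes as long as a camera call.
- bot.silhouettes(camera, thing): "region" (480x640 bool, what is visible of it).
- bot.tip_of(camera, thing): "position" ([x, y, z] in mm, in world coordinates, good to about 4 mm: a listed point, or the origin of a listed thing).
The state is a dict: "clock": time; "joint_positions": joint angles; "dq": joint speeds; "joint_torque": joint torques, N m; "eef_pos": TCP position; "orientation": TCP orientation; "contact_force": force on the tool from outside, world axes, zero at the start; "moment": the same for the moment, N m; "finger_gap": finger opening in mm.
Only numpy, scipy, OpenCV 4.12 (cv2) and the standard library are available. Lean on these libraries where they do the work, as an engineer would, in place of code of your own. Each camera call takes 0.05 s, during which the arm holds its last target. There are 200 camera calls.

## Working session

There is one attempt and no reset: what is moved stays moved. The work goes in short steps, Python scripts to look and compute and a shell command to move; the robot and the scene stay as the last step left them, time stands still between calls to the robot, and variables do not carry over. Pictures are saved under pics/ and viewed, about 8 in all and at most 12, crops included, and the job is handed in when it is done.

```bash
mkdir -p pics; ls; cat > h.py <<'E'
from rig import bot
import numpy as np, cv2
from scipy.spatial.transform import Rotation as R
def save(cam,name,crop=None,scale=1):
    d=bot.read_camera(cam); f=d["frame"][:,:,::-1]
    if crop: f=f[crop[1]:crop[3],crop[0]:crop[2]]
    cv2.imwrite("pics/"+name,cv2.resize(f,None,fx=scale,fy=scale)); return d
def tips(cam,names):
    for n in names:
        r=bot.tip_of(cam,n)
        print(cam,n,[(np.round(x["position"]).tolist(),round(x["confidence"],2)) for x in r[:2]])
E
python3 - <<'E'
from h import *
s=bot.observe();print(s)
for c in("scene","top"):
    save(c,c+"0.png")
    tips(c,["board","spool_end","spool","dish","dish_bar","dish_lip","dish_middle","mint_spool","thimble","clip","navy_spool","pincushion","shears","pin_jar"])
E
```

```text
pics
{'clock': 0.0, 'joint_positions': array([ 76.76621533,  39.53365945, -11.14430659,  89.74753056,
         9.01248525,  51.71118226, -12.32335273]), 'dq': array([ 0.10062231, -0.01366676,  0.01905001,  0.01737347, -0.01443936,
        0.06858234, -0.1377467 ]), 'joint_torque': array([-2.72041598e-04, -5.39601266e+01, -1.26661554e+00, -1.58543408e+01,
        9.07165959e-03,  9.27889952e-03,  5.61741118e-06]), 'eef_pos': array([ 163.32019779, -602.57452899,  230.46629213]), 'orientation': array([ 1.79991431e+02,  1.10165622e-01, -7.48239888e+01]), 'contact_force': array([-0.14638827, -0.41664565, -0.26668006]), 'moment': array([-0.04793437,  0.05199388, -0.02463733]), 'finger_gap': 85.46260823304769}
scene board [([568.0, 482.0, 2.0], 0.74), ([528.0, -4.0, 3.0], 0.71)]
scene spool_end [([481.0, -196.0, 8.0], 0.8)]
scene spool [([518.0, -146.0, 27.0], 0.57)]
scene dish [([559.0, 113.0, 14.0], 0.75), ([556.0, 113.0, 14.0], 0.74)]
scene dish_bar [([556.0, 116.0, 101.0], 0.94)]
scene dish_lip [([530.0, -4.0, 4.0], 0.61), ([620.0, 80.0, 29.0], 0.55)]
scene dish_middle [([555.0, 113.0, 
[... 326 characters left out ...]
n_jar []
top board [([532.0, -2.0, -2.0], 0.83)]
top spool_end [([480.0, -199.0, 10.0], 0.83)]
top spool [([516.0, -145.0, 29.0], 0.84)]
top dish [([555.0, 109.0, 13.0], 0.93)]
top dish_bar [([560.0, 112.0, 100.0], 0.95)]
top dish_lip [([618.0, 79.0, 30.0], 0.62)]
top dish_middle [([561.0, 117.0, 19.0], 0.81)]
top mint_spool [([633.0, -4.0, 11.0], 0.41)]
top thimble [([423.0, 50.0, 8.0], 0.6)]
top clip [([602.0, -184.0, 10.0], 0.49), ([531.0, -5.0, -4.0], 0.43)]
top navy_spool [([555.0, 111.0, 14.0], 0.7), ([616.0, 78.0, 30.0], 0.66)]
top pincushion [([400.0, 450.0, 1.0], 0.69)]
top shears [([543.0, -504.0, -1.0], 0.7), ([342.0, -464.0, -1.0], 0.52)]
top pin_jar [([569.0, 477.0, 0.0], 0.86)]
```

View pics/top0.png

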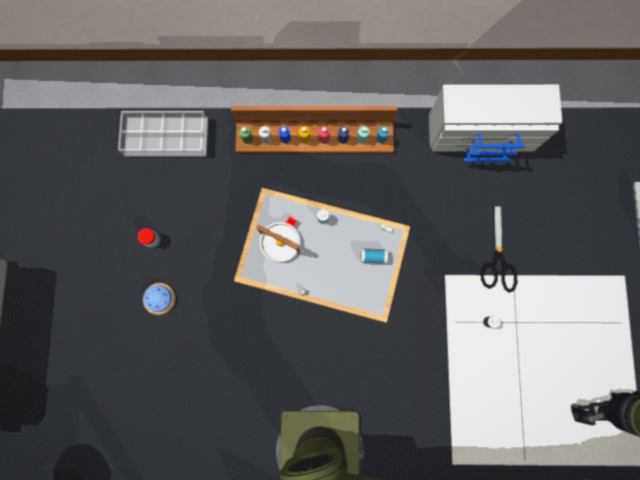

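View pics/scene0.png

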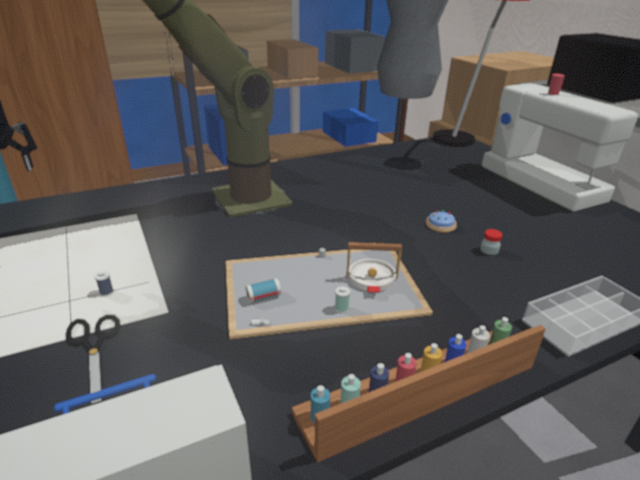

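Top view: board is tilted about −14°, with the spool at (375,256) and its stripe hidden on the far side. The dish is at (280,242) with its lip at (291,222). The scene view shows the red stripe on the spool at (263,294).

```bash
cat >> h.py <<'E'
def goal(x,y,z,yaw=None):
    s=bot.observe(); Rt=R.from_euler('xyz',s["orientation"],degrees=True)
    d=Rt.inv().apply(np.array([x,y,z])-s["eef_pos"])/10
    print("t",round(s["clock"],2),"tcp",s["eef_pos"].round(1),"rpy",s["orientation"].round(1),"F",s["contact_force"].round(1),"gap",round(s["finger_gap"],1),"shift cm",d.round(2),"n",np.ceil(np.abs(d).max()/5))
    if yaw is not None:
        v=(Rt.inv()*R.from_euler('xyz',[180,0,yaw],degrees=True)).as_rotvec(); print("rotvec",v.round(3))
def plane(d,uv,z,pose=None):
    P=d["pose"] if pose is None else pose; K=d["K"]
    uv=np.atleast_2d(np.array(uv,float)); r=np.c_[(uv[:,0]-K[0,2])/K[0,0],-(uv[:,1]-K[1,2])/K[1,1],-np.ones(len(uv))]@P[:3,:3].T
    o=P[:3,3]; return o+r*((z-o[2])/r[:,2])[:,None]
def wristpose(d,s):
    T=np.eye(4);T[:3,:3]=R.from_euler('xyz',s["orientation"],degrees=True).as_matrix();T[:3,3]=s["eef_pos"];return T@d["T_tool_cam"]
def axis(cam,thing,z):
    s=bot.observe(); d=bot.read_camera(cam); r=bot.silhouettes(cam,thing)
    if not r: print("none");return
    m=r[0]["region"]; ys,xs=np.nonzero(m)
    P=plane(d,np.c_[xs,ys],z,wristpose(d,s) if cam=="wrist" else None)[:,:2].astype(np.float32)
    b=cv2.minAreaRect(P); print(cam,thing,"conf",round(r[0]["confidence"],2),"rect c,size,ang",b,"mean",P.mean(0), "pix",xs.min(),xs.max(),ys.min(),ys.max())
    return m
E
python3 - <<'E'
from h import *
axis("top","spool",30); axis("top","board",10)
print(bot.read_camera("wrist")["T_tool_cam"].round(2), bot.read_camera("wrist")["K"])
goal(530,-150,200)
E
```

```text
top spool conf 0.74 rect c,size,ang ((518.160400390625, -146.1700897216797), (72.00550842285156, 42.0494499206543), 88.98509216308594) mean [ 518.26685 -146.97198] pix 360 386 248 263
top board conf 0.96 rect c,size,ang ((528.2022705078125, -4.5700836181640625), (442.6636962890625, 281.8283996582031), 75.19563293457031) mean [520.43097  -13.777804] pix 234 409 189 320
[[ 1.0000e+00 -0.0000e+00 -0.0000e+00  9.0000e-02]
 [-0.0000e+00 -9.5000e-01 -3.2000e-01 -8.1130e+01]
 [-0.0000e+00  3.2000e-01 -9.5000e-01 -1.4203e+02]
 [ 0.0000e+00  0.0000e+00  0.0000e+00  1.0000e+00]] [[395.00430617   0.         318.09307318]
 [  0.         395.00430617 239.25250141]
 [  0.           0.           1.        ]]
t 1.8 tcp [ 163.6 -603.2  231.3] rpy [-180.    -0.   -74.8] F [-0.5 -0.6  0.9] gap 85.9 shift cm [-34.15 -47.23   3.13] n 10.0
```

```bash

python3 -m handwheel '[{"dx":-2.85,"dy":-3.94,"dz":0.25},{"dx":-2.85,"dy":-3.94,"dz":0.25},{"dx":-2.85,"dy":-3.94,"dz":0.25},{"dx":-2.85,"dy":-3.94,"dz":0.25},{"dx":-2.85,"dy":-3.94,"dz":0.25}]' 0
python3 -m handwheel '[{"dx":-2.85,"dy":-3.94,"dz":0.25},{"dx":-2.85,"dy":-3.94,"dz":0.25},{"dx":-2.85,"dy":-3.94,"dz":0.25},{"dx":-2.85,"dy":-3.94,"dz":0.25},{"dx":-2.85,"dy":-3.94,"dz":0.25}]'
python3 -m handwheel '[{"rz":-0.14},{"rz":-0.14},{"rz":-0.14},{"rz":-0.14},{"rz":-0.14}]'
python3 -m handwheel '[{"rz":-0.14},{"rz":-0.14},{"rz":-0.14},{"rz":-0.14},{"rz":-0.14}]'
python3 -c "
from h import *
goal(535,-146,150,-1)"
```

```text
t 1.8 tcp [ 163.6 -603.2  231.3] rpy [-180.    -0.   -74.8] F [-0.5 -0.6  0.9] gap 85.9 shift cm [-34.41 -47.81   8.13] n 10.0
rotvec [ 0.    -0.    -1.289]validation failed for argument at $[0]...
validation failed for argument at $[0]...
validation failed for argument at $[0]...
validation failed for argument at $[0]...
```

```bash

python3 -m handwheel '[{"dx":-2.85,"dy":-3.94,"dz":0.25,"rx":0,"ry":0,"rz":0},{"dx":-2.85,"dy":-3.94,"dz":0.25,"rx":0,"ry":0,"rz":0},{"dx":-2.85,"dy":-3.94,"dz":0.25,"rx":0,"ry":0,"rz":0},{"dx":-2.85,"dy":-3.94,"dz":0.25,"rx":0,"ry":0,"rz":0},{"dx":-2.85,"dy":-3.94,"dz":0.25,"rx":0,"ry":0,"rz":0}]' 0
```

```text
clock: 2.3
eef_pos: [314.8, -418.3, 217.4]
orientation: [179.8, -0.5, -75.9]
contact_force: [1.1, -0.1, 0.1]
finger_gap: 12.1
```

```bash

python3 -m handwheel '[{"dx":-2.85,"dy":-3.94,"dz":0.25,"rx":0,"ry":0,"rz":0},{"dx":-2.85,"dy":-3.94,"dz":0.25,"rx":0,"ry":0,"rz":0},{"dx":-2.85,"dy":-3.94,"dz":0.25,"rx":0,"ry":0,"rz":0},{"dx":-2.85,"dy":-3.94,"dz":0.25,"rx":0,"ry":0,"rz":0},{"dx":-2.85,"dy":-3.94,"dz":0.25,"rx":0,"ry":0,"rz":0}]' 0
python3 -m handwheel '[{"dx":0,"dy":0,"dz":0,"rx":0,"ry":0,"rz":-0.15},{"dx":0,"dy":0,"dz":0,"rx":0,"ry":0,"rz":-0.15},{"dx":0,"dy":0,"dz":0,"rx":0,"ry":0,"rz":-0.15},{"dx":0,"dy":0,"dz":0,"rx":0,"ry":0,"rz":-0.15},{"dx":0,"dy":0,"dz":0,"rx":0,"ry":0,"rz":-0.15}]'
python3 -m handwheel '[{"dx":0,"dy":0,"dz":0,"rx":0,"ry":0,"rz":-0.15},{"dx":0,"dy":0,"dz":0,"rx":0,"ry":0,"rz":-0.15},{"dx":0,"dy":0,"dz":0,"rx":0,"ry":0,"rz":-0.15},{"dx":0,"dy":0,"dz":0,"rx":0,"ry":0,"rz":-0.15},{"dx":0,"dy":0,"dz":0,"rx":0,"ry":0,"rz":0}]'
python3 -c "
from h import *
goal(535,-146,150,-1)"
```

```text
clock: 2.8
eef_pos: [475.8, -226.8, 203.9]
orientation: [180.0, -0.7, -76.0]
contact_force: [0.3, -1.1, -0.0]
finger_gap: 0.1
clock: 3.3
eef_pos: [485.6, -213.0, 204.4]
orientation: [179.9, -0.7, -32.6]
contact_force: [-0.2, -0.4, -0.5]
finger_gap: 0.2
clock: 3.8
eef_pos: [486.3, -213.6, 205.0]
orientation: [179.5, -0.6, 1.7]
contact_force: [-0.1, -0.1, -0.2]
finger_gap: -0.3
t 3.8 tcp [ 486.3 -213.6  205. ] rpy [179.5  -0.6   1.7] F [-0.1 -0.1 -0.2] gap -0.3 shift cm [ 5.01 -6.65  5.5 ] n 2.0
rotvec [ 0.008 -0.011  0.048]
```

```bash

python3 -m handwheel '[{"dx":1.8,"dy":-2.3,"dz":1.8,"rx":0.008,"ry":-0.011,"rz":0.048},{"dx":1.8,"dy":-2.3,"dz":1.8,"rx":0,"ry":0,"rz":0},{"dx":1.6,"dy":-2.3,"dz":1.8,"rx":0,"ry":0,"rz":0},{"dx":0,"dy":0,"dz":0,"rx":0,"ry":0,"rz":0},{"dx":0,"dy":0,"dz":0,"rx":0,"ry":0,"rz":0}]' 0
python3 - <<'E'
from h import *
axis("wrist","spool",30)
save("wrist","w1.png"); tips("wrist",["spool"])
goal(535,-146,60,-1)
E
```

```text
clock: 4.3
eef_pos: [541.4, -145.7, 149.6]
orientation: [179.8, -0.1, -2.4]
contact_force: [0.7, -0.3, -0.6]
finger_gap: 0.2
wrist spool conf 0.66 rect c,size,ang ((520.3637084960938, -151.2010040283203), (83.04073333740234, 40.42576217651367), 88.01567840576172) mean [ 520.17365 -148.9129 ] pix 256 317 180 293
wrist spool [([523.0, -151.0, 30.0], 0.8)]
t 4.5 tcp [ 541.2 -146.8  150.4] rpy [179.8  -0.2  -2.4] F [0.9 0.3 0.4] gap -0.3 shift cm [-0.64 -0.08  9.03] n 2.0
rotvec [ 0.003 -0.003 -0.025]
```

View pics/w1.png

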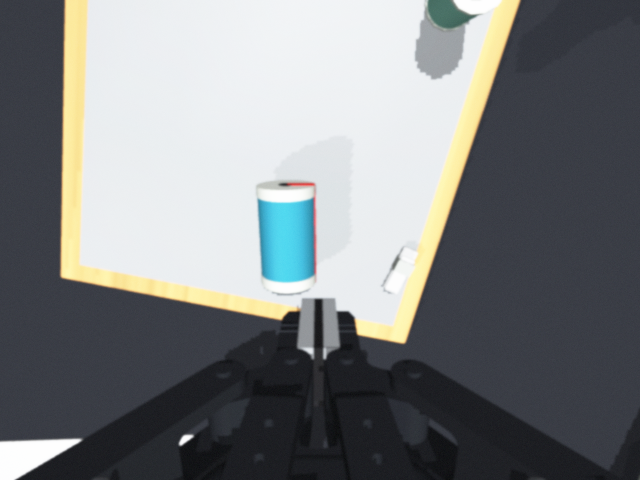

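The wrist view shows the spool at x 258–316, y 180–293, with the red stripe at its right (+x) side. The closed fingertips at (319,299) are about 14 mm wide. I'll use several short drags with checks between them.

```bash

python3 -m handwheel '[{"dx":-0.35,"dy":0.05,"dz":3,"rx":0.003,"ry":-0.003,"rz":0},{"dx":-0.35,"dy":0.05,"dz":3,"rx":0,"ry":0,"rz":0},{"dx":-0.35,"dy":0.02,"dz":2.8,"rx":0,"ry":0,"rz":0},{"dx":0,"dy":0,"dz":0,"rx":0,"ry":0,"rz":0},{"dx":0,"dy":0,"dz":0,"rx":0,"ry":0,"rz":0}]' 0
python3 -c "
from h import *
goal(529,-148,52,-2)"
```

```text
clock: 5.0
eef_pos: [532.3, -153.9, 64.4]
orientation: [179.8, -0.5, -3.1]
contact_force: [-0.2, 0.1, 0.4]
finger_gap: 0.1
t 5.0 tcp [ 532.3 -153.9   64.4] rpy [179.8  -0.5  -3.1] F [-0.2  0.1  0.4] gap 0.1 shift cm [-0.38 -0.57  1.23] n 1.0
rotvec [ 0.004 -0.008 -0.019]
```

```bash

python3 -m handwheel '[{"dx":-0.3,"dy":-0.57,"dz":0.6,"rx":0.003,"ry":-0.008,"rz":-0.02},{"dx":0,"dy":0,"dz":0.5,"rx":0,"ry":0,"rz":0},{"dx":0,"dy":0,"dz":0,"rx":0,"ry":0,"rz":0},{"dx":0,"dy":0,"dz":0.1,"rx":0,"ry":0,"rz":0},{"dx":0,"dy":0,"dz":0.1,"rx":0,"ry":0,"rz":0}]' 0
python3 -m handwheel '[{"dx":0,"dy":0,"dz":0.1,"rx":0,"ry":0,"rz":0},{"dx":0,"dy":0,"dz":0.1,"rx":0,"ry":0,"rz":0},{"dx":0,"dy":0,"dz":0.1,"rx":0,"ry":0,"rz":0},{"dx":0,"dy":0,"dz":0.1,"rx":0,"ry":0,"rz":0},{"dx":0,"dy":0,"dz":0.1,"rx":0,"ry":0,"rz":0}]'
python3 -c "
from h import *
goal(529,-148,49,-2)"
```

```text
clock: 5.5
eef_pos: [532.9, -148.6, 55.0]
orientation: [179.9, -0.4, -1.9]
contact_force: [-0.1, 0.2, -0.7]
finger_gap: -0.0
clock: 6.0
eef_pos: [533.3, -148.7, 49.9]
orientation: [179.9, -0.5, -1.9]
contact_force: [0.0, -0.0, -0.3]
finger_gap: -0.1
t 6.0 tcp [ 533.3 -148.7   49.9] rpy [179.9  -0.5  -1.9] F [ 0.  -0.  -0.3] gap -0.1 shift cm [-0.43 -0.05  0.09] n 1.0
rotvec [ 0.002 -0.008  0.001]
```

```bash

python3 -m handwheel '[{"dx":-0.2,"dy":0,"dz":0.15,"rx":0,"ry":-0.008,"rz":0},{"dx":-0.4,"dy":0,"dz":0.12,"rx":0,"ry":0,"rz":0},{"dx":-0.5,"dy":0,"dz":0.12,"rx":0,"ry":0,"rz":0},{"dx":-0.5,"dy":0,"dz":0.12,"rx":0,"ry":0,"rz":0},{"dx":-0.5,"dy":0,"dz":0.12,"rx":0,"ry":0,"rz":0}]'
python3 - <<'E'
from h import *
axis("wrist","spool",30); save("wrist","w2.png",(200,100,440,320),2); goal(529,-148,49,-2); axis("top","spool",30)
E
```

```text
clock: 6.5
eef_pos: [524.8, -148.3, 49.7]
orientation: [179.9, -1.5, -1.9]
contact_force: [1.0, -0.3, 10.2]
finger_gap: 0.2
wrist spool conf 0.72 rect c,size,ang ((516.5756225585938, -146.369140625), (77.16783905029297, 41.04354476928711), 88.37401580810547) mean [ 514.7315  -134.39856] pix 249 345 210 366
t 6.65 tcp [ 524.2 -148.3   49.7] rpy [179.8  -1.4  -1.9] F [ 0.9 -0.  10.7] gap 0.2 shift cm [ 0.47 -0.05  0.09] n 1.0
rotvec [ 0.003 -0.025  0.001]
top spool conf 0.57 rect c,size,ang ((515.6378784179688, -125.38085174560547), (24.910594940185547, 36.45411682128906), 89.48219299316406) mean [ 512.4119 -123.3075] pix 361 370 250 263
```

View pics/w2.png

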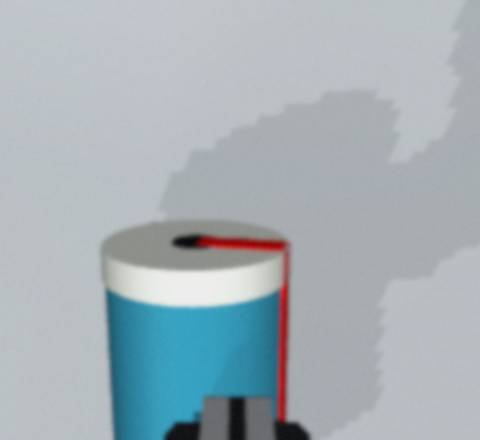

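Contact at about 10 N, and the stripe end mark on the spool's end face at (240,243) is just starting to turn. I'll keep dragging.

```bash

python3 -m handwheel '[{"dx":-0.6,"dy":0,"dz":0.12,"rx":0,"ry":-0.02,"rz":0},{"dx":-0.6,"dy":0,"dz":0.12,"rx":0,"ry":0,"rz":0},{"dx":-0.6,"dy":0,"dz":0.12,"rx":0,"ry":-0.01,"rz":0},{"dx":-0.6,"dy":0,"dz":0.12,"rx":0,"ry":0,"rz":0},{"dx":-0.6,"dy":0,"dz":0.12,"rx":0,"ry":0,"rz":0}]'
python3 - <<'E'
from h import *
axis("wrist","spool",30); save("wrist","w3.png",(200,100,440,320),2); goal(529,-148,49,-2)
E
```

```text
clock: 7.25
eef_pos: [504.0, -147.6, 49.9]
orientation: [179.8, -0.9, -1.9]
contact_force: [-0.5, -0.9, 9.8]
finger_gap: -0.4
wrist spool conf 0.73 rect c,size,ang ((506.0249328613281, -141.72940063476562), (68.27854919433594, 40.37643814086914), 87.61503601074219) mean [ 506.8428  -130.80556] pix 275 369 210 349
t 7.4 tcp [ 503.4 -147.6   49.9] rpy [179.7  -0.8  -1.9] F [-0.2 -0.7 10.1] gap 0.0 shift cm [ 2.56 -0.05  0.12] n 1.0
rotvec [ 0.004 -0.014  0.002]
```

View pics/w3.png

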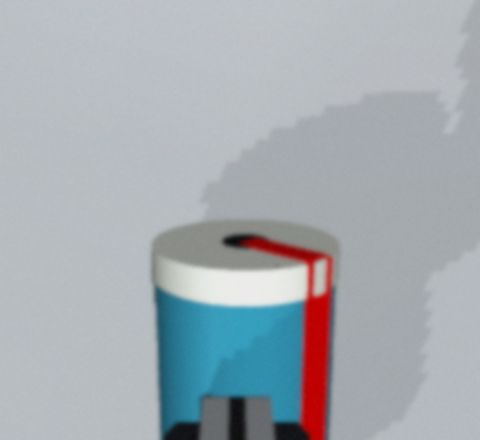

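The stripe has turned about 40° (x=319 in a rim centred at 247, half-width 94). I'll drag a bit further, then lift and re-place.

```bash

python3 -m handwheel '[{"dx":-0.6,"dy":0,"dz":0.12,"rx":0,"ry":-0.02,"rz":0},{"dx":-0.6,"dy":0,"dz":0.12,"rx":0,"ry":0,"rz":0},{"dx":-0.6,"dy":0,"dz":0.12,"rx":0,"ry":0,"rz":0},{"dx":-0.2,"dy":0,"dz":-0.1,"rx":0,"ry":0,"rz":0},{"dx":0,"dy":0,"dz":-1.5,"rx":0,"ry":0,"rz":0}]'
python3 -m handwheel '[{"dx":0,"dy":0,"dz":-2,"rx":0,"ry":0,"rz":0},{"dx":1,"dy":0,"dz":-2,"rx":0,"ry":0,"rz":0},{"dx":0.5,"dy":0,"dz":-2,"rx":0,"ry":0,"rz":0},{"dx":0,"dy":0,"dz":0,"rx":0,"ry":0,"rz":0},{"dx":0,"dy":0,"dz":0,"rx":0,"ry":0,"rz":0}]'
python3 - <<'E'
from h import *
axis("wrist","spool",30); save("wrist","w4.png"); goal(506,-148,50,-2);tips("wrist",["spool"]);axis("top","spool",30)
# red stripe offset relative to spool outline
s=bot.observe();d=bot.read_camera("wrist");f=d["frame"].astype(int);m=bot.silhouettes("wrist","spool")[0]["region"]
m=cv2.dilate(m.astype(np.uint8),np.ones((5,5)))>0
red=m&(f[...,0]>110)&(f[...,1]<70)&(f[...,2]<70);ys,xs=np.nonzero(red);P=plane(d,np.c_[xs,ys],45,wristpose(d,s))
print(len(xs),"red world x",np.median(P[:,0]),P[:,1].min(),P[:,1].max())
E
```

```text
clock: 7.9
eef_pos: [486.9, -146.8, 65.1]
orientation: [179.7, -0.0, -1.8]
contact_force: [0.1, -0.1, 0.4]
finger_gap: -0.0
clock: 8.4
eef_pos: [501.8, -146.9, 127.5]
orientation: [179.7, 0.1, -1.8]
contact_force: [-0.1, -0.2, 0.0]
finger_gap: -0.1
wrist spool conf 0.7 rect c,size,ang ((497.7775573730469, -150.0667724609375), (82.92466735839844, 40.59358596801758), 88.72333526611328) mean [ 497.84854 -146.83884] pix 280 344 181 303
t 8.55 tcp [ 501.3 -146.8  126.9] rpy [ 1.797e+02  1.000e-01 -1.800e+00] F [-0.5  0.5  0.3] gap -0.3 shift cm [0.5  0.07 7.69] n 2.0
rotvec [0.005 0.003 0.003]
wrist spool [([500.0, -148.0, 29.0], 0.86)]
top spool conf 0.44 rect c,size,ang ((497.4888000488281, -127.95674133300781), (35.91750717163086, 39.21088409423828), 89.5020980834961) mean [ 495.7411  -126.49495] pix 360 373 256 270
990 red world x 505.987382087572 -179.71495007084883 -108.4449893521894
```

```bash

python3 -m handwheel '[{"dx":0,"dy":0.1,"dz":2.4,"rx":0.005,"ry":0,"rz":0},{"dx":0.2,"dy":0,"dz":2.4,"rx":0,"ry":0,"rz":0},{"dx":0,"dy":0,"dz":2.3,"rx":0,"ry":0,"rz":0},{"dx":0,"dy":0,"dz":0,"rx":0,"ry":0,"rz":0},{"dx":0,"dy":0,"dz":0,"rx":0,"ry":0,"rz":0}]'
python3 -m handwheel '[{"dx":0,"dy":0,"dz":0.15,"rx":0,"ry":0,"rz":0},{"dx":0,"dy":0,"dz":0.15,"rx":0,"ry":0,"rz":0},{"dx":0,"dy":0,"dz":0.15,"rx":0,"ry":0,"rz":0},{"dx":0,"dy":0,"dz":0.12,"rx":0,"ry":0,"rz":0},{"dx":0,"dy":0,"dz":0.12,"rx":0,"ry":0,"rz":0}]'
```

```text
clock: 9.3
eef_pos: [504.6, -147.8, 54.4]
orientation: [180.0, 0.0, -1.8]
contact_force: [-0.1, -0.8, -0.2]
finger_gap: -0.3
clock: 9.8
eef_pos: [506.7, -148.3, 50.4]
orientation: [180.0, -0.3, -1.8]
contact_force: [-0.1, -0.3, -0.6]
finger_gap: -0.0
```

```bash

python3 -m handwheel '[{"dx":-0.1,"dy":0,"dz":0.15,"rx":0,"ry":0,"rz":0},{"dx":-0.3,"dy":0,"dz":0.12,"rx":0,"ry":-0.005,"rz":0},{"dx":-0.5,"dy":0,"dz":0.12,"rx":0,"ry":-0.005,"rz":0},{"dx":-0.5,"dy":0,"dz":0.12,"rx":0,"ry":-0.005,"rz":0},{"dx":-0.5,"dy":0,"dz":0.12,"rx":0,"ry":0,"rz":0}]'
python3 - <<'E'
from h import *
goal(486,-148,50,-2)
s=bot.observe();d=bot.read_camera("wrist");f=d["frame"].astype(int);m=bot.silhouettes("wrist","spool")[0]["region"];ys,xs=np.nonzero(m)
P=plane(d,np.c_[xs,ys],30,wristpose(d,s));print("spool x",np.percentile(P[:,0],[2,98]).mean())
m=cv2.dilate(m.astype(np.uint8),np.ones((5,5)))>0
red=m&(f[...,0]>110)&(f[...,1]<70)&(f[...,2]<70);ys,xs=np.nonzero(red);P=plane(d,np.c_[xs,ys],48,wristpose(d,s));print("red x",np.median(P[:,0]))
E
```

```text
clock: 10.3
eef_pos: [497.5, -148.0, 50.0]
orientation: [179.9, -0.7, -1.8]
contact_force: [0.6, -0.2, 9.2]
finger_gap: 0.0
t 10.3 tcp [ 497.5 -148.    50. ] rpy [179.9  -0.7  -1.8] F [ 0.6 -0.2  9.2] gap 0.0 shift cm [-1.15  0.04 -0.02] n 1.0
rotvec [ 0.002 -0.012  0.004]Traceback (most recent call last):
  File "<stdin>", line 3, in <module>
IndexError: list index out of range
```

```bash

python3 -m handwheel '[{"dx":-0.5,"dy":0,"dz":0.12,"rx":0,"ry":-0.01,"rz":0},{"dx":-0.5,"dy":0,"dz":0.12,"rx":0,"ry":0,"rz":0},{"dx":-0.2,"dy":0,"dz":0.08,"rx":0,"ry":0,"rz":0},{"dx":0,"dy":0,"dz":-0.2,"rx":0,"ry":0,"rz":0},{"dx":0,"dy":0,"dz":-1.5,"rx":0,"ry":0,"rz":0}]'
python3 -m handwheel '[{"dx":0,"dy":0,"dz":-3,"rx":0,"ry":0,"rz":0},{"dx":0.5,"dy":0,"dz":-3,"rx":0,"ry":0,"rz":0},{"dx":0.5,"dy":0,"dz":-1,"rx":0,"ry":0,"rz":0},{"dx":0,"dy":0,"dz":0,"rx":0,"ry":0,"rz":0},{"dx":0,"dy":0,"dz":0,"rx":0,"ry":0,"rz":0}]'
python3 - <<'E'
from h import *
goal(506,-148,50,-2)
s=bot.observe();d=save("wrist","w5.png",(200,120,440,340),2);f=d["frame"].astype(int);m=bot.silhouettes("wrist","spool")[0]["region"];ys,xs=np.nonzero(m)
P=plane(d,np.c_[xs,ys],30,wristpose(d,s));print("spool x",np.percentile(P[:,0],[2,98]).mean())
m=cv2.dilate(m.astype(np.uint8),np.ones((5,5)))>0
red=m&(f[...,0]>110)&(f[...,1]<70)&(f[...,2]<70);ys,xs=np.nonzero(red);P=plane(d,np.c_[xs,ys],48,wristpose(d,s));print("red x",np.median(P[:,0]))
E
```

```text
clock: 10.9
eef_pos: [487.5, -147.3, 66.5]
orientation: [179.8, -0.5, -1.7]
contact_force: [-0.5, 0.2, -0.1]
finger_gap: 0.3
clock: 11.4
eef_pos: [496.5, -147.4, 139.6]
orientation: [179.8, -0.4, -1.7]
contact_force: [0.0, 0.7, -0.2]
finger_gap: -0.1
t 11.4 tcp [ 496.5 -147.4  139.6] rpy [179.8  -0.4  -1.7] F [ 0.   0.7 -0.2] gap -0.1 shift cm [0.89 0.   8.97] n 2.0
rotvec [ 0.003 -0.007  0.005]
spool x 488.7722866269876
red x 488.3220752722218
```

View pics/w5.png

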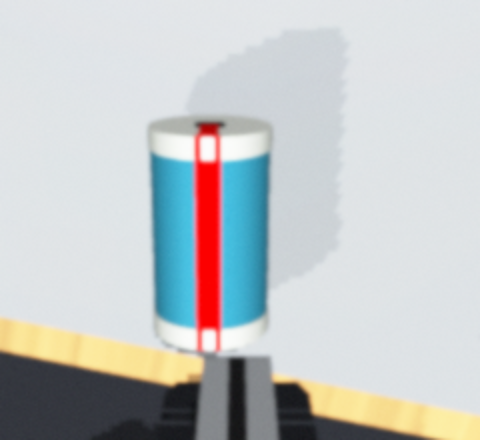

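Stripe is central and straight up: red at x≈208 within an outline of 150–270, and it has rolled about 31 mm. Now the dish.

```bash

python3 -m handwheel '[{"dx":0,"dy":0,"dz":-3,"rx":0,"ry":0,"rz":0},{"dx":0.6,"dy":-2.5,"dz":-3,"rx":0,"ry":0,"rz":0.1},{"dx":0.3,"dy":-3.5,"dz":-1,"rx":0,"ry":0,"rz":0},{"dx":0.4,"dy":-4,"dz":-0.5,"rx":0,"ry":0,"rz":0},{"dx":0.4,"dy":-4,"dz":0,"rx":0,"ry":0,"rz":0}]' 0.6
python3 -m handwheel '[{"dx":0.4,"dy":-4,"dz":0,"rx":0,"ry":0,"rz":0},{"dx":0.4,"dy":-4,"dz":0,"rx":0,"ry":0,"rz":0},{"dx":0.3,"dy":-3,"dz":0,"rx":0,"ry":0,"rz":0},{"dx":0,"dy":0,"dz":0,"rx":0,"ry":0,"rz":0.1},{"dx":0,"dy":0,"dz":0,"rx":0,"ry":0,"rz":0.15}]'
python3 -m handwheel '[{"dx":0,"dy":0,"dz":0,"rx":0,"ry":0,"rz":0.1},{"dx":0,"dy":0,"dz":0,"rx":0,"ry":0,"rz":0},{"dx":0,"dy":0,"dz":0,"rx":0,"ry":0,"rz":0},{"dx":0,"dy":0,"dz":0,"rx":0,"ry":0,"rz":0},{"dx":0,"dy":0,"dz":0,"rx":0,"ry":0,"rz":0}]'
python3 -c "
from h import *
goal(558,112,200,-28)
save('wrist','w6.png')
tips('wrist',['dish','dish_bar','dish_lip','dish_middle','bead_center'])
tips('top',['dish','dish_bar','dish_lip'])
print(bot.observe()['joint_positions'].round(0))
"
```

```text
clock: 12.0
eef_pos: [524.5, -14.4, 209.8]
orientation: [179.5, 0.5, -8.6]
contact_force: [0.4, 0.3, 0.1]
finger_gap: 51.3
clock: 12.5
eef_pos: [549.4, 105.4, 203.3]
orientation: [179.4, 0.8, -22.6]
contact_force: [-0.5, -0.6, 0.1]
finger_gap: 51.2
clock: 13.0
eef_pos: [546.4, 105.8, 199.2]
orientation: [178.9, 1.1, -28.2]
contact_force: [0.3, -0.2, 0.2]
finger_gap: 51.3
t 13.0 tcp [546.4 105.8 199.2] rpy [178.9   1.1 -28.2] F [ 0.3 -0.2  0.2] gap 51.3 shift cm [ 0.73 -1.09 -0.11] n 1.0
rotvec [ 0.019  0.019 -0.003]
wrist dish [([557.0, 118.0, 13.0], 0.92)]
wrist dish_bar [([559.0, 114.0, 98.0], 0.68)]
wrist dish_lip [([618.0, 82.0, 29.0], 0.74)]
wrist dish_middle [([564.0, 116.0, 13.0], 0.87)]
wrist bead_center [([554.0, 117.0, 24.0], 0.48)]
top dish [([557.0, 115.0, 11.0], 0.67), ([568.0, 477.0, -1.0], 0.18)]
top dish_bar [([558.0, 117.0, 104.0], 0.66), ([530.0, -7.0, -1.0], 0.18)]
top dish_lip [([617.0, 83.0, 29.0], 0.83), ([632.0, -6.0, 10.0], 0.62)]
[ -4.  38. -19. 102.  16.  44. -60.]
```

View pics/w6.png

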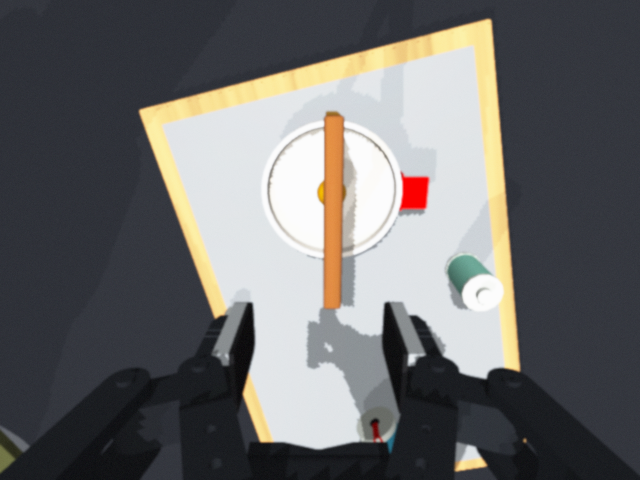

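The wrist view shows the bar from (334,114) to (332,307), the lip at (415,193) and the bead at (331,192). I'll project the bar ends to get position and yaw.

```bash
python3 - <<'E'
from h import *
s=bot.observe();d=bot.read_camera("wrist");f=cv2.cvtColor(d["frame"],cv2.COLOR_RGB2HSV);T=wristpose(d,s)
m=((f[...,0]>5)&(f[...,0]<16)&(f[...,1]>130)&(f[...,2]>110)).astype(np.uint8)
n,l,st,c=cv2.connectedComponentsWithStats(m)
i=[k for k in range(1,n) if st[k,3]>120 and st[k,2]<60];print(st[i])
ys,xs=np.nonzero(l==i[0]);P=plane(d,np.c_[xs,ys],107,T)[:,:2].astype(np.float32)
b=cv2.minAreaRect(P);print(b);v=cv2.fitLine(P,2,0,.1,.1).ravel();print("bar dir deg",np.degrees(np.arctan2(v[1],v[0])))
y=np.degrees(np.arctan2(v[1],v[0]))%180-90
goal(*b[0],130,y)
E
```

```text
[[ 323  116   21  193 3340]]
((559.9678955078125, 114.74574279785156), (122.2673110961914, 11.93481731414795), 62.01771926879883)
bar dir deg 61.871628
t 13.5 tcp [546.7 106.1 199.6] rpy [179.    1.  -28.3] F [ 0.   0.2 -0.4] gap 51.3 shift cm [ 0.89 -1.52  6.91] n 2.0
rotvec [ 0.018  0.018 -0.002]
```

```bash

python3 -m handwheel '[{"dx":0.3,"dy":-0.5,"dz":1.5,"rx":0.018,"ry":0.018,"rz":0},{"dx":0.3,"dy":-0.5,"dz":1.8,"rx":0,"ry":0,"rz":0},{"dx":0.3,"dy":-0.5,"dz":1.8,"rx":0,"ry":0,"rz":0},{"dx":0,"dy":0,"dz":0.8,"rx":0,"ry":0,"rz":0},{"dx":0,"dy":0,"dz":0,"rx":0,"ry":0,"rz":0}]'
python3 -c "
from h import *
goal(559.7,114.8,82,-28.1)"
```

```text
clock: 14.0
eef_pos: [562.8, 115.3, 139.7]
orientation: [-179.9, -0.2, -28.2]
contact_force: [-0.3, 0.6, 0.3]
finger_gap: 51.3
t 14.0 tcp [562.8 115.3 139.7] rpy [-179.9   -0.2  -28.2] F [-0.3  0.6  0.3] gap 51.3 shift cm [-0.27  0.21  5.76] n 2.0
rotvec [-0.002 -0.003 -0.003]
```

```bash

python3 -m handwheel '[{"dx":-0.2,"dy":0.15,"dz":1.2,"rx":0,"ry":-0.003,"rz":0},{"dx":0,"dy":0,"dz":1.6,"rx":0,"ry":0,"rz":0},{"dx":0,"dy":0,"dz":1.6,"rx":0,"ry":0,"rz":0},{"dx":0,"dy":0,"dz":0.9,"rx":0,"ry":0,"rz":0},{"dx":0,"dy":0,"dz":0,"rx":0,"ry":0,"rz":0}]'
python3 -m handwheel '[{"dx":0,"dy":0,"dz":0,"rx":0,"ry":0,"rz":0},{"dx":0,"dy":0,"dz":0,"rx":0,"ry":0,"rz":0},{"dx":0,"dy":0,"dz":0,"rx":0,"ry":0,"rz":0},{"dx":0,"dy":0,"dz":0,"rx":0,"ry":0,"rz":0},{"dx":0,"dy":0,"dz":0,"rx":0,"ry":0,"rz":0}]'
python3 -c "
from h import *
goal(559.7,114.8,82,-28.1)"
```

```text
clock: 14.5
eef_pos: [560.7, 114.6, 86.0]
orientation: [-179.8, -0.1, -28.3]
contact_force: [-0.4, 0.3, 0.5]
finger_gap: 51.5
clock: 15.0
eef_pos: [562.1, 114.9, 88.4]
orientation: [-179.6, -0.3, -28.3]
contact_force: [-0.7, -0.0, 0.2]
finger_gap: 51.3
t 15.0 tcp [562.1 114.9  88.4] rpy [-179.6   -0.3  -28.3] F [-0.7 -0.   0.2] gap 51.3 shift cm [-0.21  0.13  0.63] n 1.0
rotvec [-0.007 -0.005 -0.004]
```

```bash

python3 -m handwheel '[{"dx":-0.2,"dy":0.1,"dz":0.6,"rx":-0.006,"ry":-0.005,"rz":0},{"dx":0,"dy":0,"dz":0.1,"rx":0,"ry":0,"rz":0},{"dx":-0.05,"dy":0,"dz":0.05,"rx":0,"ry":0,"rz":0},{"dx":-0.03,"dy":0,"dz":0.05,"rx":0,"ry":0,"rz":0},{"dx":-0.03,"dy":0,"dz":0.05,"rx":0,"ry":0,"rz":0}]' 0.25 30
python3 -c "
from h import *
goal(559.7,114.8,82,-28.1)
save('wrist','w7.png')"
```

```text
clock: 15.5
eef_pos: [558.8, 115.6, 79.2]
orientation: [-180.0, 0.0, -28.3]
contact_force: [0.8, -0.3, 0.3]
finger_gap: 21.5
t 15.5 tcp [558.8 115.6  79.2] rpy [-180.     0.   -28.3] F [ 0.8 -0.3  0.3] gap 21.5 shift cm [ 0.12  0.03 -0.28] n 1.0
rotvec [-0.001  0.    -0.004]
```

View pics/w7.png

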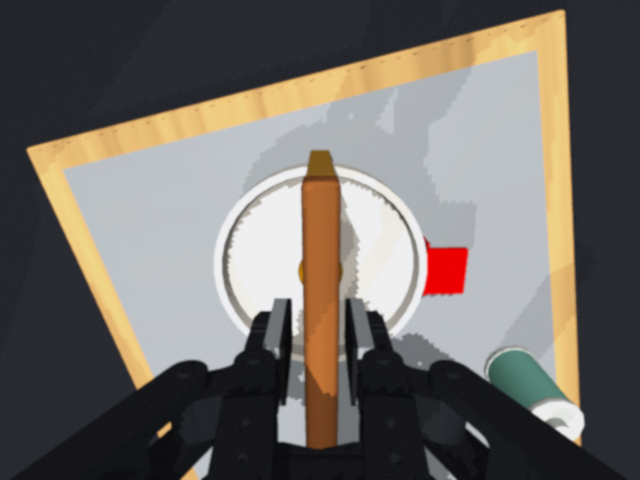

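The bar (x 303–340) sits centred between the pads (inner faces 291 and 346). Closing now.

```bash

python3 -m handwheel '[{"dx":0.08,"dy":0,"dz":-0.1,"rx":0,"ry":0,"rz":0},{"dx":0,"dy":0,"dz":0,"rx":0,"ry":0,"rz":0},{"dx":0,"dy":0,"dz":0,"rx":0,"ry":0,"rz":0},{"dx":0,"dy":0,"dz":0,"rx":0,"ry":0,"rz":0},{"dx":0,"dy":0,"dz":0,"rx":0,"ry":0,"rz":0}]' 0 50
python3 -c "
from h import *
goal(559.7,114.8,82,-28.1)"
```

```text
clock: 16.05
eef_pos: [559.0, 114.8, 79.7]
orientation: [180.0, 0.1, -28.3]
contact_force: [0.7, 0.2, -1.1]
finger_gap: 10.9
t 16.05 tcp [559.  114.8  79.7] rpy [ 1.80e+02  1.00e-01 -2.83e+01] F [ 0.7  0.2 -1.1] gap 10.9 shift cm [ 0.06 -0.03 -0.23] n 1.0
rotvec [ 0.     0.001 -0.004]
```

```bash

python3 -m handwheel '[{"dx":0,"dy":0,"dz":-0.2,"rx":0,"ry":0,"rz":0},{"dx":0,"dy":0,"dz":-0.4,"rx":0,"ry":0,"rz":0},{"dx":0,"dy":0,"dz":-0.6,"rx":0,"ry":0,"rz":0},{"dx":0,"dy":0,"dz":-0.8,"rx":0,"ry":0,"rz":0},{"dx":0,"dy":0,"dz":-0.9,"rx":0,"ry":0,"rz":0}]'
python3 -c "
from h import *
goal(559.7,114.8,165,-104.5)"
```

```text
clock: 16.55
eef_pos: [557.7, 114.5, 109.7]
orientation: [179.8, 0.2, -28.3]
contact_force: [-0.5, 0.7, -2.4]
finger_gap: 11.1
t 16.55 tcp [557.7 114.5 109.7] rpy [179.8   0.2 -28.3] F [-0.5  0.7 -2.4] gap 11.1 shift cm [ 0.14 -0.1  -5.53] n 2.0
rotvec [5.00e-03 1.00e-03 1.33e+00]
```

```bash

python3 -m handwheel '[{"dx":0,"dy":0,"dz":-0.9,"rx":0.002,"ry":0,"rz":0},{"dx":0,"dy":0,"dz":-0.9,"rx":0,"ry":0,"rz":0},{"dx":0,"dy":0,"dz":-0.8,"rx":0,"ry":0,"rz":0},{"dx":0,"dy":0,"dz":-0.7,"rx":0,"ry":0,"rz":0},{"dx":0,"dy":0,"dz":-0.5,"rx":0,"ry":0,"rz":0}]'
python3 -m handwheel '[{"dx":0,"dy":0,"dz":-0.3,"rx":0,"ry":0,"rz":0},{"dx":0,"dy":0,"dz":-0.15,"rx":0,"ry":0,"rz":0},{"dx":0,"dy":0,"dz":0,"rx":0,"ry":0,"rz":0},{"dx":0,"dy":0,"dz":0,"rx":0,"ry":0,"rz":0},{"dx":0,"dy":0,"dz":0,"rx":0,"ry":0,"rz":0}]'
python3 -c "
from h import *
goal(559.7,114.8,165,-104.5)
save('wrist','w8.png'); tips('wrist',['dish_middle','bead_center'])"
```

```text
clock: 17.05
eef_pos: [558.6, 114.6, 153.0]
orientation: [-179.9, 0.1, -28.3]
contact_force: [-0.0, -0.7, -2.8]
finger_gap: 11.4
clock: 17.55
eef_pos: [558.4, 114.5, 157.9]
orientation: [-179.9, 0.1, -28.3]
contact_force: [-0.1, 0.3, -1.3]
finger_gap: 10.8
t 17.55 tcp [558.4 114.5 157.9] rpy [-1.799e+02  1.000e-01 -2.830e+01] F [-0.1  0.3 -1.3] gap 10.8 shift cm [ 0.1  -0.09 -0.71] n 1.0
rotvec [0.    0.002 1.33 ]
wrist dish_middle []
wrist bead_center []
```

View pics/w8.png

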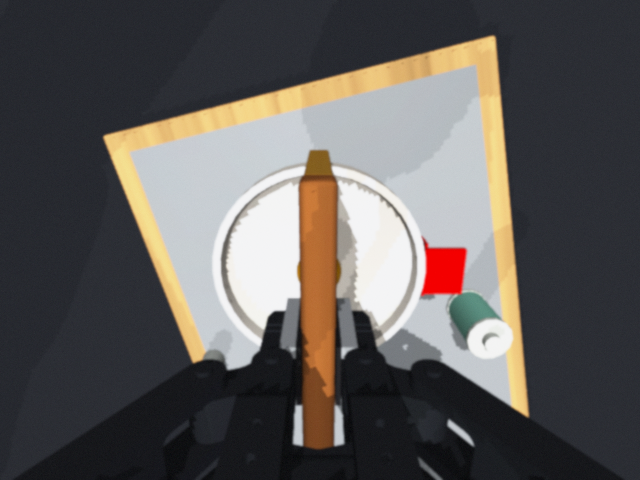

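Dish lifted level, with the bead still under the bar's centre (319,270). Turning slowly with ramps.

```bash

python3 -m handwheel '[{"dx":0,"dy":0,"dz":0,"rx":0,"ry":0,"rz":0.02},{"dx":0,"dy":0,"dz":0,"rx":0,"ry":0,"rz":0.04},{"dx":0,"dy":0,"dz":0,"rx":0,"ry":0,"rz":0.06},{"dx":0,"dy":0,"dz":0,"rx":0,"ry":0,"rz":0.07},{"dx":0,"dy":0,"dz":0,"rx":0,"ry":0,"rz":0.07}]'
python3 -m handwheel '[{"dx":0,"dy":0,"dz":0,"rx":0,"ry":0,"rz":0.07},{"dx":0,"dy":0,"dz":0,"rx":0,"ry":0,"rz":0.07},{"dx":0,"dy":0,"dz":0,"rx":0,"ry":0,"rz":0.07},{"dx":0,"dy":0,"dz":0,"rx":0,"ry":0,"rz":0.07},{"dx":0,"dy":0,"dz":0,"rx":0,"ry":0,"rz":0.07}]'
python3 -c "
from h import *
goal(559.7,114.8,160,-104.5)
print(bot.observe()['joint_positions'].round(0))"
```

```text
clock: 18.2
eef_pos: [558.3, 114.5, 157.6]
orientation: [-180.0, 0.2, -44.2]
contact_force: [-0.2, -0.2, -2.9]
finger_gap: 10.9
clock: 18.7
eef_pos: [558.2, 115.1, 157.7]
orientation: [-180.0, 0.2, -65.6]
contact_force: [0.1, 0.0, -2.9]
finger_gap: 11.1
t 18.7 tcp [558.2 115.1 157.7] rpy [-180.     0.2  -65.6] F [ 0.1  0.  -2.9] gap 11.1 shift cm [ 0.09 -0.12 -0.23] n 1.0
rotvec [0.001 0.003 0.679]
[-12.  41.  -7. 104.   7.  36. -89.]
```

```bash

python3 -m handwheel '[{"dx":0,"dy":0,"dz":0,"rx":0,"ry":0.002,"rz":0.07},{"dx":0,"dy":0,"dz":0,"rx":0,"ry":0,"rz":0.07},{"dx":0,"dy":0,"dz":0,"rx":0,"ry":0,"rz":0.07},{"dx":0,"dy":0,"dz":0,"rx":0,"ry":0,"rz":0.07},{"dx":0,"dy":0,"dz":0,"rx":0,"ry":0,"rz":0.07}]'
python3 -m handwheel '[{"dx":0,"dy":0,"dz":0,"rx":0,"ry":0,"rz":0.07},{"dx":0,"dy":0,"dz":0,"rx":0,"ry":0,"rz":0.07},{"dx":0,"dy":0,"dz":0,"rx":0,"ry":0,"rz":0.06},{"dx":0,"dy":0,"dz":0,"rx":0,"ry":0,"rz":0.05},{"dx":0,"dy":0,"dz":0,"rx":0,"ry":0,"rz":0.03}]'
python3 -m handwheel '[{"dx":0,"dy":0,"dz":0,"rx":0,"ry":0,"rz":0.02},{"dx":0,"dy":0,"dz":0,"rx":0,"ry":0,"rz":0},{"dx":0,"dy":0,"dz":0,"rx":0,"ry":0,"rz":0},{"dx":0,"dy":0,"dz":0,"rx":0,"ry":0,"rz":0},{"dx":0,"dy":0,"dz":0,"rx":0,"ry":0,"rz":0}]'
python3 - <<'E'
from h import *
goal(559.7,114.8,160,-104.5)
print(bot.observe()['joint_positions'].round(0))
save("wrist","w9.png"); save("scene","s9.png",(200,180,480,360),2.5)
tips("top",["dish","dish_lip","dish_bar","spool_end","spool","board"]); tips("scene",["dish","dish_lip","bead_center"])
E
```

```text
clock: 19.2
eef_pos: [558.2, 116.3, 157.8]
orientation: [-180.0, 0.1, -87.0]
contact_force: [-0.3, -0.9, -2.0]
finger_gap: 11.4
clock: 19.7
eef_pos: [558.1, 118.0, 158.0]
orientation: [-180.0, 0.2, -104.2]
contact_force: [-0.0, -0.3, -2.4]
finger_gap: 11.2
clock: 20.2
eef_pos: [558.1, 118.5, 158.0]
orientation: [180.0, 0.2, -105.4]
contact_force: [0.0, -0.3, -2.3]
finger_gap: 11.2
t 20.2 tcp [558.1 118.5 158. ] rpy [ 180.     0.2 -105.4] F [ 0.  -0.3 -2.3] gap 11.2 shift cm [ 0.32 -0.26 -0.2 ] n 1.0
rotvec [-0.     0.004 -0.016]
[ -19.   41.    5.  104.   -6.   35. -117.]
top dish [([557.0, 115.0, 11.0], 0.67), ([568.0, 477.0, -1.0], 0.18)]
top dish_lip [([617.0, 83.0, 29.0], 0.83), ([632.0, -6.0, 10.0], 0.62)]
top dish_bar [([558.0, 117.0, 104.0], 0.66), ([530.0, -7.0, -1.0], 0.18)]
top spool_end [([479.0, -197.0, 10.0], 0.72)]
top spool [([492.0, -145.0, 31.0], 0.7)]
top board [([531.0, -8.0, -1.0], 0.83)]
scene dish [([554.0, 120.0, 88.0], 0.77)]
scene dish_lip [([541.0, 52.0, 107.0], 0.62)]
scene bead_center [([558.0, 121.0, 106.0], 0.41)]
```

View pics/s9.png

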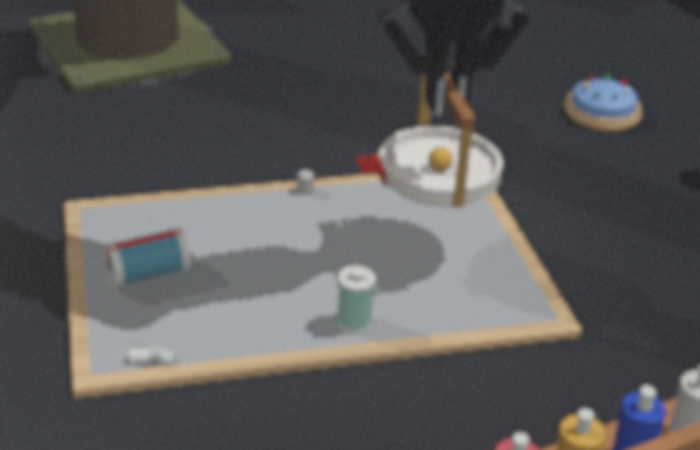

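View pics/w9.png

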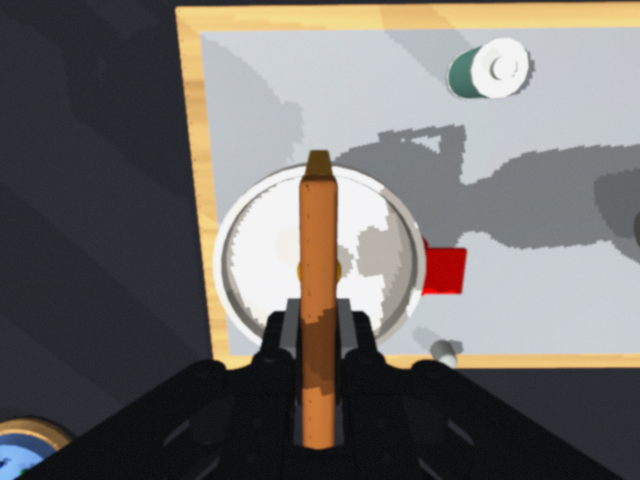

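The scene shows the dish raised and level, the lip pointing along the board to the spool's end, the bead in the middle and the stripe up. In the wrist view the board's edges run parallel to the lip's direction. Handing in.

```bash
python3 -c "
from h import *
s=bot.observe();print(s['dq'].round(2),s['finger_gap']);bot.job_done()"
```

```text
[ 0.07  0.01 -0.03 -0.06  0.12  0.03 -0.3 ] 11.185685010443274
the job is handed in; nothing more can be done
```

I handed the job in at about 20 s of the 64 s allowed, with the spool rolled stripe-up and the dish held level above its place. `job_done` gives no verdict.

**Spool:** I dragged its top with closed fingertips in two strokes at about 10 N, and it rolled 31 mm towards the robot. A close wrist view afterwards showed the red stripe within about 1 mm of the spool's centre line. The final scene picture still shows it stripe-up and lying on the board.

**Dish:** I gripped the bar at 50 N, lifted the dish about 78 mm and turned it about 77°, which is what the alignment needed from its starting angle.
- **Lip:** the tool yaw ended at −105.4°, against a target of −104.5°. The wrist view shows the lip pointing parallel to the board's edges, towards the spool's end.
- **Level and still:** the tool was 0.2° off vertical, with joint speeds of 0.3°/s or less.
- **Bead:** in the final scene picture it was in the dish's middle.
- **Bystanders:** the mint spool, thimble, clip and pincushion look undisturbed. The navy spool, shears and pin jar were not re-checked, but the arm did not work near them after the start.

**Checks that failed or disagreed:**
- In the last look, the top camera's network still put the dish, lip and bar where they were before the lift. These were identical to its earlier values, so I took them as stale. The scene camera put the dish at (554, 120, 88) and its lip at (541, 52, 107), which matches the arm's pose.
- Right after the lift the wrist network did not find the bead or the dish's middle. I judged both from the picture instead.

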